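Push the sprinkle tin under the keeper's spring flap

TASK

Put the small flat tin away: press the long black roller of the side lever in towards the white keeper with one fingertip to hold its spring flap wide open, and with the other fingertip push the tin along the apron, under the open flap, all the way to the back wall of the bay. Only push the tin, never lift it or tip it, and don't let the flap come down on it or scrape it. Then draw the fingers out and let go of the lever so that the flap shuts over the tin; leave everything else on the table where it stands.

Things in the scene. Friction and masses are not known exactly. Their poses are not given: they have to be found in the camera images.
- keeper: White plastic keeper, fixed. Origin on the table below the middle of the bay's mouth; x points into the bay (the way the tin goes), y to the hinge and lever side, z up. All mm below are in this frame. Floor plate top z=4, x -115 to 68, y -26 to 26. Apron in front of the mouth: lane y -20.5 to 20.5 between low guides with tops at z=10.
- bay_back (a point): Middle of the foot of the bay's back wall, at keeper (64, 0, 4). Bay: x 0 to 64, y -22 to 22, side walls 3 thick with tops at z=32; open in front, roofed only by the flap.
- hinge_front (a point): Front end of the hinge axle, at keeper (-112, 29, 34). The axle, 6 mm thick, runs along x to x=66; a small grey post carries it at either end (x -115 to -110, and 63 to 68). In between, two fingers can straddle it from above, one in the lane, one outside.
- flap (a joint): Hinge of the flap, rad: 0 shut, 1.25 fully open (stop). A spring always shuts it: about 0.025 Nm shut, 0.075 Nm open, plus a little weight. It grows as the lever is pressed in and the flap's edge on the far side from the hinge rises.
- panel (a point): Front corner of the flap, at its edge away from the hinge. The flap: aluminium panel 3 thick roofing the bay, x -3 to 65, reaching 46 from the hinge line. Its front lip (x -3 to 0) hangs to z=25, so the tin cannot pass when shut. Fully open it stands up to z=80 on the hinge side; then from above the lane and bay are free at y below 8.
- roller: The lever's edge: a black nylon roller 9 mm thick, x -107 to 59, free to spin. An aluminium strip joins it to the flap, 18 from the hinge line. It lies outside apron and bay; shut, its axis is at y=46, z=28. Pressed towards -y by a finger outside it, tip at z 8 to 14, it swings down and in to y=29, z=16: flap fully open, finger's inner face at y=33. Takes 3 to 8 N.
- lever (a point): Middle of the roller's axis (keeper x=-24). A finger pressing the roller in may slide along it in x while it holds the flap open.
- tin: The small flat steel tin with a paper band, round, 36 mm across, 24 tall, about 50 g, on the apron between the guides, in front of the mouth. Origin at the centre of its underside, z up. Touching the back wall, its centre is at keeper x=46.
- tall_tin: Bystander, to be left alone: taller round tin, 36 mm across, 45 mm tall. Origin in its underside.
- nozzle: Bystander, to be left alone: steel piping nozzle, a cone 45 mm tall, 26 mm across. Origin in its underside.
- cutter: Bystander, to be left alone: steel ring cutter, 52 mm across, 22 mm tall. Origin in its underside.
- gel_a: Bystander, to be left alone: colour bottle, 34 mm across, 75 mm tall. Origin in its underside.
- gel_b: Bystander, to be left alone: colour bottle like the other, standing further off. Origin in its underside.
- mug: Bystander, to be left alone: white mug, 90 mm tall. Origin in its underside.
- spatula: Bystander, to be left alone: spatula lying on the table. Origin in its underside.
Things that resemble listed ones, but are neither listed nor needed, are in the scene too. What is shaped like the tin but green is not meant.

How it is judged:
By the outcome, as a careful person would: the job done as asked, in the order asked, and still so for the second after the job is handed in, with the robot touching nothing.
It also fails if it takes over 43 s, if anything falls off the work surface, if the arm or the gripper's body presses on something with over 40 N, if the wrist force passes 120 N, or if a joint passes its speed limit or range.

ROBOT

A 6-joint arm with a two-finger parallel gripper is mounted at the origin on the work surface. World frame = base frame: x ahead of the robot, y to its left, z up, the work surface at z = 0. Lengths are in mm, angles in rad, forces in N, time in s.
With the tool pointing down it reaches from about 400 to 925 mm from the base axis. Payload 12.5 kg.
Tool frame: the origin (TCP) lies midway between the tips of the shut fingers; the grasp point (between the pads) lies 19 mm behind it (env.tcp_to_grasp is the distance from the TCP to the grasp point, in mm); z points along the fingers, y is the line along which they close (so a half turn about z gives the same grasp; the last joint's range is limited). The gripper opens to 95 mm and grips with 3 to 60 N. Pads are 20 mm wide; open, the fingers measure 119 mm over their backs; the gripper's body (75 mm by 180 mm) begins 59 mm behind the grasp point.
Start: joints at [-1.222, 0.491, 1.559, -0, 1.092, -0.106], TCP at [274.576, -561.476, 214.661] pointing down, gripper open.
Joint ranges: [-3.1, 3.1], [-0.84, 2.19], [0.05, 2.79], [-1.13, 4.28], [0.06, 2.93], [-2.69, 2.69]. Speed limits (rad/s): [2.22, 2.22, 2.79, 3.14, 3.14, 3.14].

INTERFACE

Orientations are given as [roll, pitch, yaw] about the fixed x, y, z axes, in that order (R = Rz(yaw) Ry(pitch) Rx(roll)).
In Python, from cell import env gives the robot as it stands. The module is installed in compiled form; this text tells all that it offers.
- The arm moves only by the tool step_arm, never from a script. Its argument "plan" is a list that holds one entry, the list of rows, each a list of 5 numbers: the shift along the tool's x, y, z in mm, then the turn about the tool's z in degrees, then the opening, from -1 (shut) to 1 (fully open). A call has 1 to 8 rows; each row is the pose to reach, as a shift and turn from the pose commanded when the call began, along the tool's axes at that moment; what a row does not reach only later rows make up. A row lasts 1/12 s, in which the tool goes at most 41.7 mm and 7.16 degrees, less where a joint would pass 70% of its speed; a pose out of reach is approached as far as the arm can. A call with a gripper value outside its range is refused whole. The fingers move at their own pace and stop on an object; the grip force is fixed at half the most. Time passes only in rows, so rows that repeat a pose let the fingers close. It gives the time, the measured TCP pose, the force, the opening and the grip force at its end, in the units of the state.
- env.state(): the state, without advancing time (a new reading comes with each control period).
- env.read_camera(name): name is "scene" or "top" or "wrist"; returns the picture (400x640x3 uint8, blue, green, red); there is no depth.
- env.get_calibration(name): a dict with "K" (3x3 intrinsics, pixels), "extrinsics" (4x4, takes a point from world to camera coordinates). Camera axes: x right, y up, looking along -z (the intrinsics and any distortion apply to the point x, -y, -z); pixel columns grow to the right and rows downward; lengths in mm; the calibration is good to about 2 mm. A picture is of the moment at which its call begins: read the wrist's pose just before it. get_calibration takes no time and is no camera call; for the wrist camera it gives the pose at the moment of the call.
- env.job_done(): hands the job in; it is judged then, once.
The state is a dict: "t": time; "joints": joint angles; "qvel": joint speeds; "tau": joint torques, N m; "eef_pos": TCP position; "tcp_rot": TCP orientation; "ft_force": force on the tool from outside, world axes, zero at the start; "moment": the same for the moment, N m; "opening": opening from 0.0 (shut) to 1.0 (fully open); "grip_force": force on a finger pad.
Only numpy, scipy, OpenCV 4.12 (cv2) and the standard library are available. Lean on these libraries where they do the work, as an engineer would, in place of code of your own. Each camera call takes 0.05 s, during which the arm holds its last target. There are 200 camera calls.

## Working session

There is one attempt and no reset: what is moved stays moved. The work goes in short steps, Python scripts to look and compute and a tool call to move; the robot and the scene stay as the last step left them, time stands still between calls to the robot, and variables do not carry over. Pictures are saved under pics/ and viewed, at most 13 in all, crops included, and the job is handed in when it is done.

Besides the shell and the picture viewer there is one more tool, called after "Request:" as name([rows], argument=value, ...), one row to a line, values as JSON. step_arm: Moves the arm, as the interface text tells. Its arguments: {"type":"object","properties":{"plan":{"type":"array"}},"required":["plan"]}

```bash
mkdir -p pics; cat > h.py <<'E'
import numpy as np, cv2
from cell import env
def grab(n):
    c=env.get_calibration(n); return env.read_camera(n), np.array(c["K"]), np.array(c["extrinsics"]), c
def proj(P,K,E):
    p=E[:3,:3]@np.array(P,float)+E[:3,3]; q=K@np.array([p[0],-p[1],-p[2]]); return q[:2]/q[2]
def ray(u,v,K,E):
    d=np.linalg.inv(K)@[u,v,1]; d=np.array([d[0],-d[1],-d[2]]); R=E[:3,:3]; return -R.T@E[:3,3], R.T@d
def onz(u,v,z,K,E):
    o,d=ray(u,v,K,E); return o+d*(z-o[2])/d[2]
E
python3 - <<'E'
from h import *
for n in("scene","top","wrist"):
    im,K,E,c=grab(n); cv2.imwrite(f"pics/{n}0.png",im); np.savez(f"{n}0.npz",K=K,E=E); print(n,[k for k in c],np.round(K,1).tolist(),np.round(-E[:3,:3].T@E[:3,3]))
print(env.state())
E
```

```text
scene ['K', 'extrinsics'] [[454.7, 0.0, 321.5], [0.0, 454.7, 204.0], [0.0, 0.0, 1.0]] [1075. -722.  870.]
top ['K', 'extrinsics'] [[506.4, 0.0, 321.4], [0.0, 506.4, 195.9], [0.0, 0.0, 1.0]] [ 334.  -20. 1382.]
wrist ['K', 'extrinsics'] [[302.6, 0.0, 323.3], [0.0, 302.6, 196.0], [0.0, 0.0, 1.0]] [ 337. -531.  384.]
{'t': 0.15, 'joints': array([-1.22162723e+00,  4.91392701e-01,  1.55927907e+00, -9.35035141e-06,
        1.09170379e+00, -1.05570389e-01]), 'qvel': array([-0.00037241, -0.00055481,  0.00027746,  0.0005698 ,  0.00098547,
        0.00045801]), 'tau': array([ 1.66069403e-03, -6.12898278e+01, -2.58279026e+01,  6.92956522e-02,
        4.73380520e-02, -7.59894488e-05]), 'eef_pos': array([ 274.49642985, -561.31306707,  214.22409847]), 'tcp_rot': array([-3.14081323e+00, -7.42503931e-05,  4.54743767e-01]), 'ft_force': array([0.43139149, 0.59070426, 0.00888896]), 'moment': array([0.01348206, 0.05349149, 0.00431526]), 'grip_force': 0.0, 'opening': 0.9977026486453227}
```

View pics/top0.png

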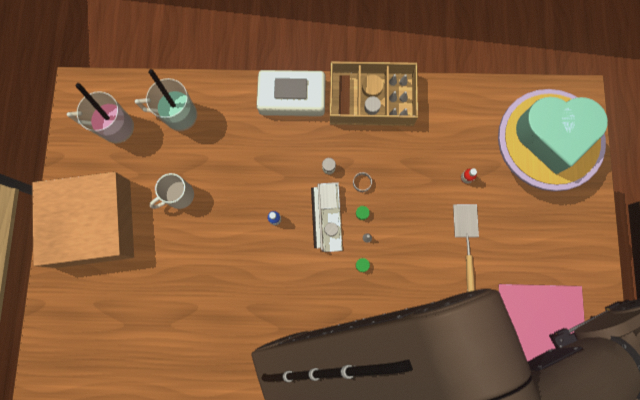

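View pics/scene0.png

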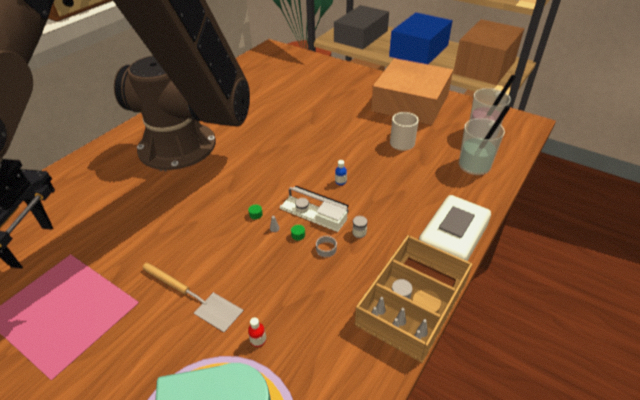

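Top view: keeper at about (328,217), its black roller on the left at (315,218) and the flap at (329,196). Candidates for the tin:
- the disc on the apron, (331,229)
- the tall tin, (329,166)
- green tins, (363,213) and (363,265)
- the disc in the tray, (373,104)

I choose (331,229), since it is the one on the apron, and check it in a close crop.

```bash
python3 - <<'E'
from h import *
im=cv2.imread("pics/top0.png")[150:280,260:400]; a=cv2.resize(im,None,fx=4,fy=4,interpolation=cv2.INTER_CUBIC)
cv2.imwrite("pics/c0.png",a)
z=np.load("top0.npz")
for n,p in dict(tin=(331,229),flapTL=(320,184),tall=(329,166),nozzle=(368,238),cut=(362,182),ga=(274,218)).items(): print(n,np.round(onz(*p,15,z["K"],z["E"])))
E
```

```text
tin [515. -22.  15.]
flapTL [639.  11.  15.]
tall [691. -13.  15.]
nozzle [ 492. -123.   15.]
cut [ 647. -105.   15.]
ga [541. 134.  15.]
```

View pics/c0.png

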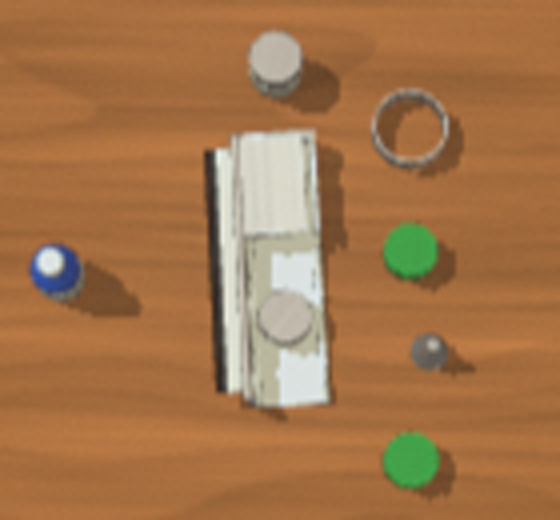

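The crop confirms it: the grey-topped round tin is on the apron at crop (286,317), i.e. px (331.5,229). The roller runs from crop (210,150) to (222,392), and the flap covers the upper part. Next is a rough keeper pose.

```bash
cat >> h.py <<'E'
def fit(pix,pts,K,E):
    pts=np.array(pts,float); W=np.array([onz(*p,q[2],K,E) for p,q in zip(pix,pts)])[:,:2]; k=pts[:,:2]
    a=k-k.mean(0); b=W-W.mean(0); th=np.arctan2((a[:,0]*b[:,1]-a[:,1]*b[:,0]).sum(),(a*b).sum())
    R=np.array([[np.cos(th),-np.sin(th)],[np.sin(th),np.cos(th)]]); t=W.mean(0)-R@k.mean(0)
    return th,t,R,np.round(W-(k@R.T+t),1)
def goal(kx,ky,th,t):
    """shift in tool axes & turn so TCP gets to keeper kx,ky with yaw th"""
    s=env.state(); R=np.array([[np.cos(th),-np.sin(th)],[np.sin(th),np.cos(th)]]); w=R@[kx,ky]+t
    y=s["tcp_rot"][2]; d=w-s["eef_pos"][:2]; ex=np.array([np.cos(y),np.sin(y)]); ey=np.array([np.sin(y),-np.cos(y)])
    return dict(world=np.round(w,1),dx=round(ex@d,1),dy=round(ey@d,1),turn=round(np.degrees(y-th),2),z=round(s["eef_pos"][2],1),t=s["t"])
E
python3 - <<'E'
from h import *
z=np.load("top0.npz");K,E=z["K"],z["E"]
c=lambda u,v:(260+u/4,150+v/4)
pix=[c(210,150),c(222,392),c(329,403)];pts=[(59,46,28),(-107,46,28),(-115,-26,4)]
th,t,R,res=fit(pix,pts,K,E);print(th,t,res)
T=onz(*c(286,317),28,K,E);print("tin",T,R.T@(T[:2]-t)); print(goal(-90,0,th,t))
E
```

```text
0.07317625979176348 [570.58263676 -19.78235595] [[ 0.1  0.2]
 [ 0.4 -0.2]
 [-0.4  0. ]]
tin [512.27698762 -23.68332127  28.        ] [-58.43481563   0.37225698]
{'world': array([480.8, -26.4]), 'dx': np.float64(420.3), 'dy': np.float64(-390.0), 'turn': np.float64(21.86), 'z': np.float64(214.2), 't': 0.15}
```

Request:
step_arm([
  [[420,-390,0,22,0.3],[420,-390,0,22,0.3],[420,-390,0,22,0.3],[420,-390,0,22,0.3],[420,-390,0,22,0.3],[420,-390,0,22,0.3],[420,-390,0,22,0.3],[420,-390,0,22,0.3]],
])

```text
t: 0.82
eef_pos: [394.5, -248.5, 214.7]
tcp_rot: [3.141, -0.0, 0.07]
ft_force: [0.7, -1.5, 0.4]
opening: 0.655
grip_force: 0.0
```

```bash
python3 - <<'E'
from h import *
print(goal(-95,10,.0732,np.array([570.6,-19.8])),env.state()["tcp_rot"])
E
```

```text
{'world': array([475.1, -16.8]), 'dx': np.float64(96.7), 'dy': np.float64(-225.5), 'turn': np.float64(-0.16), 'z': np.float64(214.7), 't': 0.8167} [ 3.14147814e+00 -7.01776072e-05  7.03893413e-02]
```

Request:
step_arm([
  [[97,-225,50,0,0.3],[97,-225,50,0,0.3],[97,-225,50,0,0.3],[97,-225,50,0,0.3],[97,-225,50,0,0.3],[97,-225,50,0,0.3],[97,-225,50,0,0.3],[97,-225,50,0,0.3]],
])

```text
t: 1.48
eef_pos: [475.2, -17.2, 164.1]
tcp_rot: [-3.141, 0.001, 0.075]
ft_force: [-0.2, 0.4, 1.5]
opening: 0.647
grip_force: 0.0
```

```bash
python3 - <<'E'
from h import *
im,K,E,c=grab("wrist"); cv2.imwrite("pics/w1.png",im); np.savez("w1.npz",K=K,E=E)
th,t=.0732,np.array([570.6,-19.8]); print(goal(-92,26,th,t),env.state()["tcp_rot"],env.state()["opening"])
R=np.array([[np.cos(th),-np.sin(th)],[np.sin(th),np.cos(th)]])
for q in [(59,46,28),(-107,46,28),(-115,-26,4),(-112,29,34),(-58.4,0.4,28)]: print(q,np.round(proj([*(R@q[:2]+t),q[2]],K,E)))
E
```

```text
{'world': array([476.9,  -0.6]), 'dx': np.float64(3.1), 'dy': np.float64(-17.7), 'turn': np.float64(-0.01), 'z': np.float64(164.4), 't': 1.5333} [3.14156206e+00 7.00563997e-04 7.30403050e-02] 0.6508640880055662
(59, 46, 28) [283.  24.]
(-107, 46, 28) [288. 200.]
(-115, -26, 4) [355. 201.]
(-112, 29, 34) [304. 206.]
(-58.4, 0.4, 28) [332. 153.]
```

View pics/w1.png

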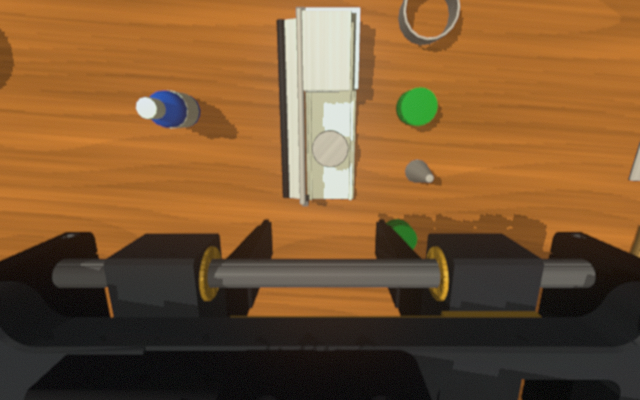

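Wrist view: roller runs from about (281,20) to (286,198), tin top at (330,149), front axle post at (304,203), plate corner at (354,199). Predictions agree to within 4 px. Refining by mask.

```bash
python3 - <<'E'
from h import *
im=cv2.imread("pics/w1.png"); z=np.load("w1.npz");K,E=z["K"],z["E"]
g=im.max(2); m=np.zeros_like(g); m[5:210,270:296]=(g[5:210,270:296]<60)*255
n,l,s,c=cv2.connectedComponentsWithStats(m); i=1+s[1:,4].argmax(); print(s[i],c[i])
ys,xs=np.where(l==i); f=np.polyfit(ys,xs,1); y0,y1=ys.min(),ys.max()+1; print("roller",f,y0,y1)
a=(np.polyval(f,y0),y0);b=(np.polyval(f,y1),y1)
# plate front edge & right edge brightness
hsv=cv2.cvtColor(im,cv2.COLOR_BGR2HSV); w=((hsv[...,1]<90)&(hsv[...,2]>110))
print("rows front",[ (x,int(np.where(w[150:215,x])[0].max()+150)) for x in (320,330,340,348)],"right edge",[(y,int(np.where(w[y,320:370])[0].max()+320)) for y in (120,140,160,180,190)])
cc=cv2.HoughCircles(cv2.cvtColor(im,6)[110:190,300:360],cv2.HOUGH_GRADIENT,1,50,param1=80,param2=12,minRadius=14,maxRadius=23); print(cc)
th,t,R,res=fit([a,b],[(59,46,28),(-107,46,28)],K,E);print(th,t,res)
for name,p,h in (("tin",(330,149),28),("corner",(354.5,199),6)):
    P=onz(*p,h,K,E);print(name,R.T@(P[:2]-t))
cv2.imwrite("pics/c1.png",cv2.resize(im[100:215,270:370],None,fx=5,fy=5,interpolation=cv2.INTER_CUBIC))
E
```

```text
[287 193   1   2   2] [287.  193.5]
roller [8.54090462e-14 2.87000000e+02] 193 195
rows front [(320, 198), (330, 198), (340, 198), (348, 199)] right edge [(120, 355), (140, 354), (160, 354), (180, 353), (190, 353)]
[[[29.5 38.5 19.1]]]
0.04513791074722069 [492.74762017 -25.11636432] [[-81.8  -3.7]
 [ 81.8   3.7]]
tin [23.76525804  2.91838276]
corner [-33.07194136 -27.01693915]
```

View pics/c1.png

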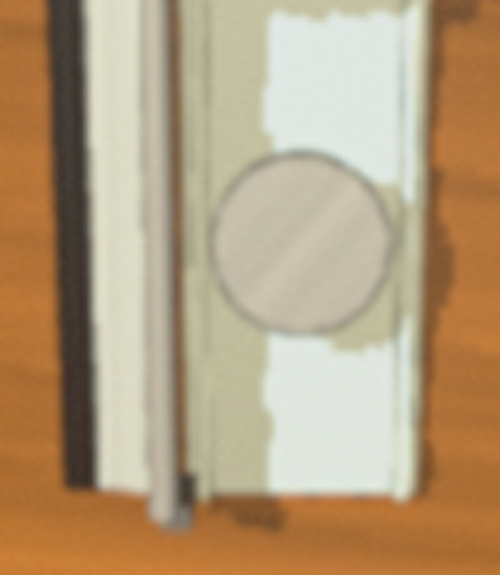

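Crop: tin centre at crop (300,243), i.e. (330,148.6). Roller front end at (82,488), i.e. (286.4,197.6). Plate corner at (420,497), i.e. (354,199.4). Axle centre line at (160,250) and (168,500).

```bash
python3 - <<'E'
from h import *
im=cv2.imread("pics/w1.png"); z=np.load("w1.npz");K,E=z["K"],z["E"]
g=im.max(2); m=np.zeros_like(g); m[5:210,274:294]=(g[5:210,274:294]<95)*255
n,l,s,c=cv2.connectedComponentsWithStats(m); i=1+s[1:,4].argmax(); print(s[i])
ys,xs=np.where(l==i); f=np.polyfit(ys,xs,1)+np.array([0,.5]); y0,y1=ys.min(),ys.max()+1
a=(np.polyval(f,y0),y0);b=(np.polyval(f,y1),y1);print(a,b)
c=lambda u,v:(270+u/5,100+v/5)
th,t,R,res=fit([a,b,c(420,497)],[(59,46,28),(-107,46,28),(-115,-26,10)],K,E);print(th,t,res)
for name,p,h in (("tin",c(300,243),28),("tinL",c(210,243),28),("tinR",c(390,243),28),("corner",c(420,497),10),("axle",c(160,250),37),("axle",c(168,480),37)):
    P=onz(*p,h,K,E);print(name,np.round(R.T@(P[:2]-t),1))
print(goal(-92,26,th,t))
E
```

```text
[ 277   20   12  178 1084]
(np.float64(280.4328371763483), np.int64(20)) (np.float64(286.2449342581213), np.int64(198))
0.08012823920256511 [573.46298259 -17.31378045] [[ 0.2 -0.2]
 [-0.8  0.4]
 [ 0.5 -0.2]]
tin [-56.8   0.8]
tinL [-56.7  18.8]
tinR [-56.9 -17.3]
corner [-114.5  -26.2]
axle [-57.2  28.2]
axle [-103.4   27.7]
{'world': array([479.7,   1.2]), 'dx': np.float64(6.0), 'dy': np.float64(-19.4), 'turn': np.float64(-0.41), 'z': np.float64(164.4), 't': 1.5333}
```

Request:
step_arm([
  [[6,-20,0,-0.4,0.26],[6,-20,40,-0.4,0.26],[6,-20,80,-0.4,0.26],[6,-20,105,-0.4,0.26],[6,-20,105,-0.4,0.26],[6,-20,105,-0.4,0.26]],
])

```text
t: 2.03
eef_pos: [479.4, 0.0, 59.5]
tcp_rot: [-3.141, 0.002, 0.076]
ft_force: [0.1, -0.0, 0.1]
opening: 0.628
grip_force: 0.0
```

```bash
python3 - <<'E'
from h import *
im,K,E,c=grab("wrist"); cv2.imwrite("pics/w2.png",im[:330,140:520]); cv2.imwrite("pics/w2c.png",cv2.resize(im[60:300,180:460],None,fx=2.5,fy=2.5,interpolation=cv2.INTER_CUBIC)); np.savez("w2.npz",K=K,E=E)
s=env.state();p=s["eef_pos"];y=s["tcp_rot"][2];ey=np.array([np.sin(y),-np.cos(y),0]);ex=np.array([np.cos(y),np.sin(y),0]);g=s["opening"]*47.5
print(goal(-92,28,.080,np.array([573.5,-17.3])),g)
for sg in(-1,1):print("tip inner front",proj(p+sg*g*ey+10*ex,K,E))
E
```

```text
{'world': array([479.6,   3.3]), 'dx': np.float64(-0.4), 'dy': np.float64(-3.1), 'turn': np.float64(-0.22), 'z': np.float64(60.6), 't': 2.0833} 29.987984046942067
tip inner front [271.81141692 222.95612597]
tip inner front [373.86644757 222.88727809]
```

View pics/w2c.png

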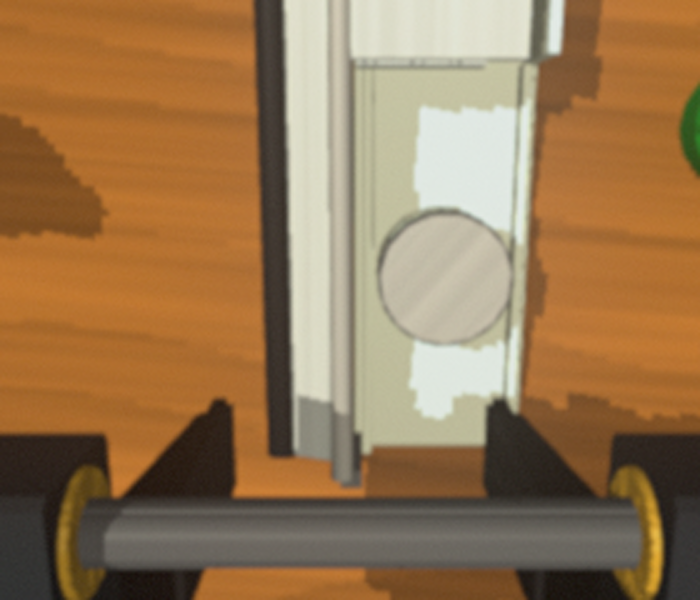

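Tips in crop: left inner edge at x=233, right at x=486, within about 1 px of the predicted positions. Roller end at (282,455), tin centre at (446,277). A second keeper measurement from this view follows.

```bash
python3 - <<'E'
from h import *
z=np.load("w2.npz");K,E=z["K"],z["E"];c=lambda u,v:(180+u/2.5,60+v/2.5)
th,t=.080,np.array([573.5,-17.3]);R=np.array([[np.cos(th),-np.sin(th)],[np.sin(th),np.cos(th)]])
for n,p,h in(("rollerfront -107,46",c(282,455),28),("roller y46",c(270,100),28),("tin",c(446,277),28),("guide -26",c(520,412),10),("guide -26",c(540,100),10),("axle y29",c(344,410),37),("axle",c(340,100),37),("lip x-3",c(440,62),25),("plate -115",c(430,446),4)):
    print(n,np.round(R.T@(onz(*p,h,K,E)[:2]-t),1))
E
```

```text
rollerfront -107,46 [-107.4   46.4]
roller y46 [-10.7  46.6]
tin [-56.3   0.9]
guide -26 [-101.2  -24.9]
guide -26 [-10. -26.]
axle y29 [-90.7  28.4]
axle [-11.3  28.7]
lip x-3 [-1.5  3.4]
plate -115 [-114.7    1.8]
```

Request:
step_arm([
  [[0,-3,0,-0.2,0.26],[0,-3,15,-0.2,0.26],[0,-3,32,-0.2,0.26],[0,-3,44,-0.2,0.26],[0,-3,49,-0.2,0.26],[0,-3,49,-0.2,0.26],[0,-3,49,-0.2,0.26]],
])

```text
t: 2.67
eef_pos: [480.1, 4.1, 11.7]
tcp_rot: [3.141, -0.001, 0.081]
ft_force: [-0.6, -0.4, 0.3]
opening: 0.628
grip_force: 0.0
```

```bash
python3 - <<'E'
from h import *
print(goal(-92,18,.080,np.array([573.5,-17.3])),env.state()["ft_force"])
E
```

```text
{'world': array([480.4,  -6.7]), 'dx': np.float64(-0.6), 'dy': np.float64(10.8), 'turn': np.float64(0.07), 'z': np.float64(11.7), 't': 2.6667} [-0.57835223 -0.35745105  0.33229069]
```

Request:
step_arm([
  [[0,2,0,0,0.14],[0,4,0,0,0.03],[0,6,0,0,-0.08],[0,8,0,0,-0.19],[0,9,0,0,-0.26],[0,10.5,0,0,-0.32],[0,10.5,0,0,-0.32],[0,10.5,0,0,-0.32]],
])

```text
t: 3.33
eef_pos: [480.7, -6.2, 11.0]
tcp_rot: [3.141, -0.001, 0.081]
ft_force: [1.0, 4.9, -0.3]
opening: 0.345
grip_force: 2.1
```

```bash
python3 - <<'E'
from h import *
im,K,E,c=grab("wrist"); np.savez("w3.npz",K=K,E=E)
s=env.state();g=s["opening"]*47.5
print(goal(-92,17.5,.080,np.array([573.5,-17.3])),g*2,s["ft_force"],s["grip_force"],s["moment"])
sc=env.read_camera("scene")[170:240,270:360]
a=cv2.resize(im[0:300,180:460],None,fx=2,fy=2); b=cv2.resize(sc,(240,187)); a[0:187,320:560]=b; cv2.imwrite("pics/w3.png",a)
E
```

```text
{'world': array([480.4,  -7.2]), 'dx': np.float64(-0.4), 'dy': np.float64(1.0), 'turn': np.float64(0.06), 'z': np.float64(11.0), 't': 3.3833} 32.552145956207085 [ 2.66872009  5.10646107 -0.35433591] 2.0872503519058228 [ 0.81863113 -0.23681164 -0.0527289 ]
```

View pics/w3.png

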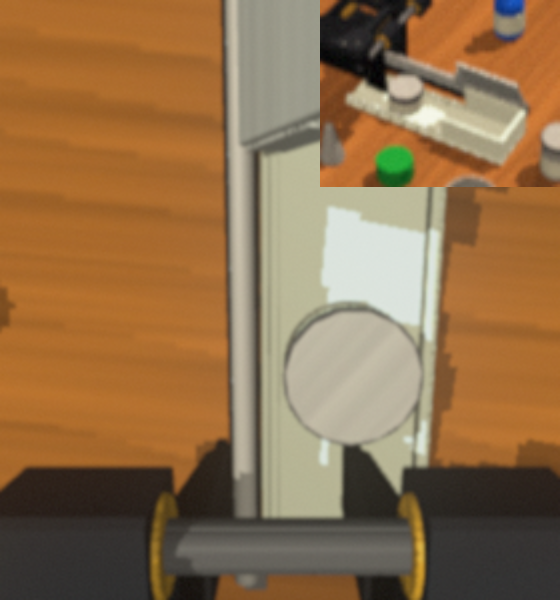

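Flap stands up (scene inset), 5 N on the tool. Pressing the last millimetre, then pushing.

Request:
step_arm([
  [[0,1,0,0,-0.34],[0,1,0,0,-0.34],[4,1,0,0,-0.34],[8,1,0,0,-0.34],[12,1,0,0,-0.34],[16,1,0,0,-0.34],[20,1,0,0,-0.34],[24,1,0,0,-0.34]],
])

```text
t: 4.1
eef_pos: [503.2, -5.0, 10.3]
tcp_rot: [-3.141, 0.004, 0.082]
ft_force: [-4.1, 3.9, 1.7]
opening: 0.329
grip_force: 2.6
```

```bash
cat > q.py <<'E'
from h import *
s=env.state();th,t=.080,np.array([573.5,-17.3]);R=np.array([[np.cos(th),-np.sin(th)],[np.sin(th),np.cos(th)]])
k=R.T@(s["eef_pos"][:2]-t);g=s["opening"]*47.5
print("k",np.round(k,1),"outer",round(k[1]+g,1),"inner",round(k[1]-g,1),np.round(R.T@s["ft_force"][:2],1),s["grip_force"],s["t"])
E
python3 q.py
```

```text
k [-69.1  17.9] outer 33.5 inner 2.3 [-3.7  4.2] 2.6393997855484486 4.1
```

Request:
step_arm([
  [[5,0,0,0,-0.34],[10,0,0,0,-0.34],[15,0,0,0,-0.34],[20,0,0,0,-0.34],[25,0,0,0,-0.34],[30,0,0,0,-0.34],[35,0,0,0,-0.34],[40,0,0,0,-0.34]],
])

```text
t: 4.77
eef_pos: [542.7, -1.8, 10.3]
tcp_rot: [-3.141, 0.005, 0.081]
ft_force: [-6.3, 3.2, 2.3]
opening: 0.331
grip_force: 3.1
```

```bash
python3 q.py; python3 - <<'E'
from h import *
im,K,E,c=grab("wrist"); np.savez("w4.npz",K=K,E=E); cv2.imwrite("pics/w4.png",cv2.resize(im[0:300,180:460],None,fx=2,fy=2))
E
```

```text
k [-29.5  17.9] outer 33.6 inner 2.2 [-6.   3.7] 3.1058308761566877 4.7667
```

View pics/w4.png

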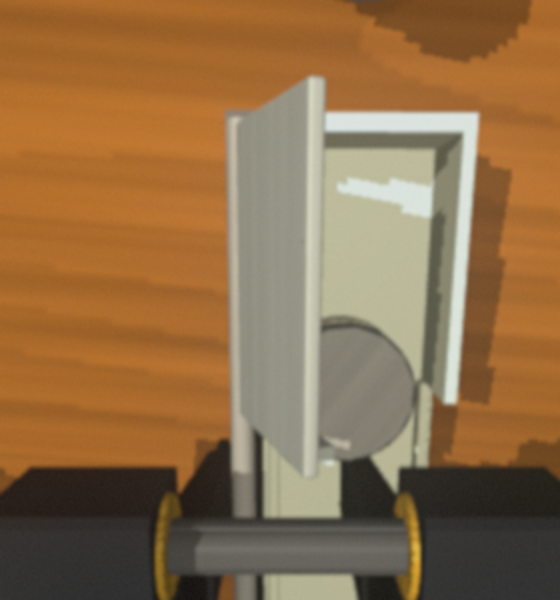

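Flap stands open, the tin is half in the bay at crop (365,390), and the finger is clear of the flap's edge.

Request:
step_arm([
  [[5,0,0,0,-0.34],[9,0,0,0,-0.34],[13,0,0,0,-0.34],[17,0,0,0,-0.34],[21,0,0,0,-0.34],[24,0,0,0,-0.34],[24,0,0,0,-0.34]],
])

```text
t: 5.4
eef_pos: [567.4, 0.1, 10.2]
tcp_rot: [-3.141, 0.003, 0.081]
ft_force: [-2.2, 4.3, 0.6]
opening: 0.331
grip_force: 2.5
```

```bash
python3 q.py
```

```text
k [-4.7 17.8] outer 33.6 inner 2.1 [-1.8  4.4] 2.494540633633733 5.4
```

Request:
step_arm([
  [[4,0,0,0,-0.34],[8,0,0,0,-0.34],[12,0,0,0,-0.34],[15,0,0,0,-0.34],[18,0,0,0,-0.34],[20,0,0,0,-0.34],[21,0,0,0,-0.34],[21,0,0,0,-0.34]],
])

```text
t: 6.07
eef_pos: [587.7, 1.7, 10.2]
tcp_rot: [-3.141, 0.004, 0.081]
ft_force: [-5.9, 2.3, 1.7]
opening: 0.329
grip_force: 3.5
```

```bash
python3 q.py; python3 - <<'E'
from h import *
im,K,E,c=grab("wrist"); np.savez("w5.npz",K=K,E=E); cv2.imwrite("pics/w5.png",cv2.resize(im[60:300,210:430],None,fx=2.5,fy=2.5))
E
```

```text
k [15.7 17.8] outer 33.5 inner 2.2 [-5.7  2.8] 3.478971552103758 6.0667
```

View pics/w5.png

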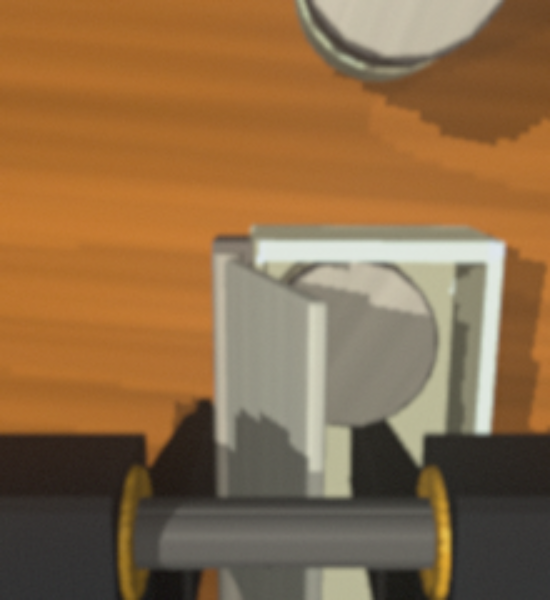

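Tin is nearly at the back wall (its top at crop (375,340), wall at row 250). Creeping the last millimetres.

Request:
step_arm([
  [[0.7,0,0,0,-0.34],[1.4,0,0,0,-0.34],[2,0,0,0,-0.34],[2,0,0,0,-0.34]],
])

```text
t: 6.45
eef_pos: [588.3, 1.8, 10.1]
tcp_rot: [-3.141, 0.007, 0.081]
ft_force: [-11.8, 0.3, 5.6]
opening: 0.329
grip_force: 7.0
```

```bash
python3 q.py
```

```text
k [16.3 17.8] outer 33.5 inner 2.2 [-11.7   1.3] 6.992616467177868 6.45
```

Stalled at 12 N, so the tin is on the back wall. Backing out with the lever held.

Request:
step_arm([
  [[-2,0,0,0,-0.34],[-6,0,0,0,-0.34],[-12,0,0,0,-0.34],[-18,0,0,0,-0.34],[-24,0,0,0,-0.34],[-30,0,0,0,-0.34],[-36,0,0,0,-0.34],[-36,0,0,0,-0.34]],
])

```text
t: 7.12
eef_pos: [554.9, -1.0, 10.8]
tcp_rot: [3.142, -0.0, 0.081]
ft_force: [-1.6, 3.3, 0.9]
opening: 0.326
grip_force: 2.1
```

```bash
python3 q.py; python3 - <<'E'
from h import *
im,K,E,c=grab("wrist"); np.savez("w6.npz",K=K,E=E); cv2.imwrite("pics/w6.png",cv2.resize(im[0:300,180:460],None,fx=2,fy=2))
E
```

```text
k [-17.3  17.7] outer 33.2 inner 2.2 [-1.3  3.4] 2.118581011891365 7.1167
```

View pics/w6.png

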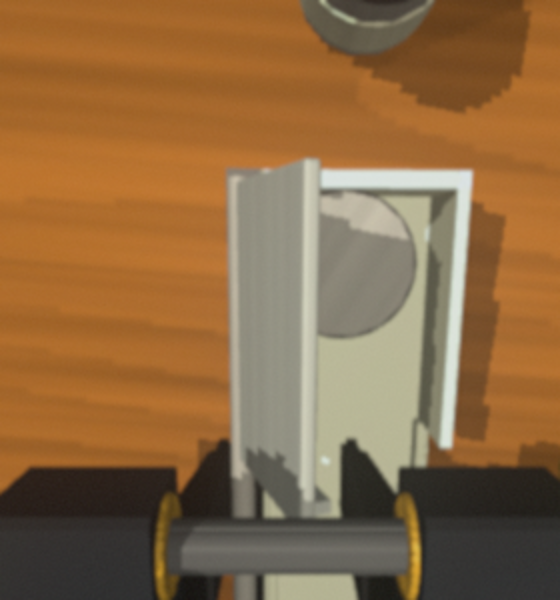

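The tin sits against the back wall (its top edge at row 190, the wall's inner edge at row 188), upright. Backing further out, then releasing.

Request:
step_arm([
  [[-8,0,0,0,-0.34],[-16,0,0,0,-0.34],[-24,0,0,0,-0.34],[-32,0,0,0,-0.34],[-40,0,0,0,-0.34],[-48,0,0,0,-0.34],[-56,0,0,0,-0.34],[-56,0,0,0,-0.34]],
])

```text
t: 7.83
eef_pos: [498.7, -5.7, 10.7]
tcp_rot: [-3.142, 0.0, 0.081]
ft_force: [-3.0, 4.2, 0.3]
opening: 0.331
grip_force: 2.1
```

Request:
step_arm([
  [[0,-1,0,0,-0.28],[0,-3,0,0,-0.18],[0,-5,0,0,-0.08],[0,-7,0,0,0.02],[0,-8.5,0,0,0.12],[0,-10,0,0,0.22],[0,-11,0,0,0.28],[0,-11,0,0,0.28]],
])

```text
t: 8.5
eef_pos: [498.7, 5.4, 10.6]
tcp_rot: [3.141, -0.0, 0.081]
ft_force: [0.6, -0.2, -0.4]
opening: 0.635
grip_force: 0.0
```

```bash
python3 q.py
```

```text
k [-72.8  28.6] outer 58.8 inner -1.5 [ 0.5 -0.2] 0.0 8.5
```

Request:
step_arm([
  [[0,0,-15,0,0.28],[0,0,-40,0,0.28],[0,0,-75,0,0.28],[0,0,-110,0,0.28],[0,0,-140,0,0.28],[0,0,-150,0,0.28],[0,0,-150,0,0.28],[0,0,-150,0,0.28]],
])

```text
t: 9.17
eef_pos: [498.5, 5.2, 160.7]
tcp_rot: [3.141, -0.001, 0.081]
ft_force: [-0.4, 0.2, -0.6]
opening: 0.642
grip_force: 0.0
```

```bash
python3 - <<'E'
from h import *
im=env.read_camera("wrist")[0:240,160:480]; sc=env.read_camera("scene")[150:270,230:390]
cv2.imwrite("pics/f.png",np.hstack([cv2.resize(im,(400,300)),cv2.resize(sc,(400,300))])); print(env.state()["ft_force"],env.state()["eef_pos"])
E
```

```text
[-0.721943   -0.18057767 -0.53093324] [497.99466562   5.30435517 159.46518805]
```

View pics/f.png

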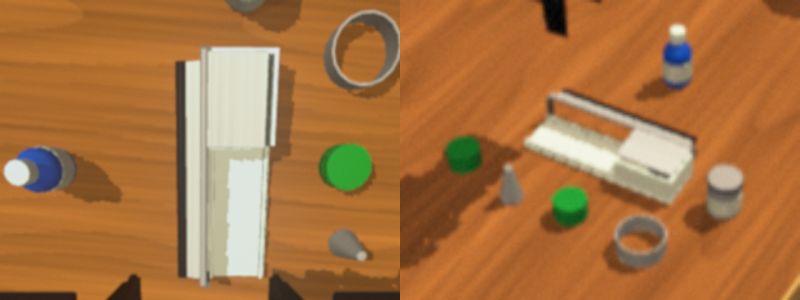

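The apron is empty at (235,210), the flap is shut over the bay at (240,95), and the bystanders stand where they were.

```bash
python3 -c "
from cell import env
print(env.job_done())"
```

```text
the job is handed in; nothing more can be done
None
```

The tin was pushed to the back wall of the bay and the flap is shut over it; the other things stand where they were and the gripper is clear, and I handed the job in at about 9 s of the 43 s allowed.

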